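# Seat a paint pot on the touch-to-run mixer and hold it down

## Robot

A 6-joint arm with a two-finger parallel gripper is mounted at the origin on a cart in front of the work surface, level with it; the furniture and walls round the work are solid. World frame = base frame: x ahead of the robot, y to its left, z up, the work surface at z = 0. Lengths are in m, angles in degrees, forces in N, time in s.
With the tool pointing down it reaches from about 0.325 to 0.775 m from the base axis. Payload 5.5 kg.
Tool frame: the origin (TCP) lies on the centre line of the jaws, within the pads' length; the fingertips stand 8 mm ahead of it and the grasp point (between the pads) lies 11 mm behind it; z points along the fingers, y is the line along which they close (so a half turn about z gives the same grasp; the last joint's range is limited). The gripper opens to 88 mm and grips with 3 to 60 N. Pads are 20 mm wide; open, the fingers measure 115 mm over their backs; the gripper's body (75 mm by 178 mm) begins 61 mm behind the grasp point.
Start: joints at [70.09, 5.22, 70.514, -0, 104.267, -3.249], TCP at [0.172, 0.575, 0.231] pointing down, gripper open.
Joint ranges: [-164.24, 164.24], [-49.07, 125.15], [9.68, 141.18], [-86.29, 266.29], [3.28, 154.24], [-151.56, 151.56]. Speed limits (degrees/s): [147.25, 147.25, 172.46, 180, 180, 180].

## Interface

Orientations are given as a 3x3 rotation matrix whose columns are the frame's x, y, z axes.
In Python, from rig import env, eyes gives the robot as it stands (env), with the cameras (eyes).
- The arm moves only by the tool jog_arm, called after "Request:" in YAML: its name, and indented under it one key for each argument. Schema: {"type":"object","properties":{"motion":{"type":"array","items":{"type":"array","items":{"type":"number"},"minItems":6,"maxItems":6},"minItems":1,"maxItems":10},"jaw":{"type":"number"},"grip_force":{"type":"number"},"only":{"type":"string"},"quiet":{"type":"boolean"},"lines":{"type":"string"}},"required":["motion"],"additionalProperties":false}. motion is a list of rows, 1 to 10 of them, each of 6 numbers: dx, dy, dz in fractions of the full range, 1 being 0.8 m, then a rotation vector rx, ry, rz in shares of 120 degrees (1.0 is 120 degrees); each row is the pose to reach, as a shift and turn from the pose commanded when the call began, along the tool's axes at that moment; what a row does not reach only later rows make up. A row lasts 1/10 s, in which the tool goes at most 0.05 m and 8.59 degrees, less where a joint would pass 70% of its speed; a pose out of reach is approached as far as the arm can. jaw is the opening from 0.0 (shut) to 1.0 (fully open), set as the call begins (left out keeps the last). The fingers move at their own pace and stop on an object; grip_force is the grip in N (left out, the last holds). Time passes only in rows, so rows that do not move let the fingers close. The tool returns the time, the measured TCP pose, the force, the opening and the grip force at its end. only (a regular expression) keeps the lines of the reply that match it, lines (a string "A,B") keeps lines A to B, and quiet returns only ok. Input that does not fit is refused with a message, and nothing moves.
- env.get_state(): the state, without advancing time (a new reading comes with each control period).
- eyes.grab_frame(name): name is "scene" or "top"; returns (picture, depth): 420x560x3 uint8, blue, green, red; 420x560 float32, m along the optical axis (not along the pixel's ray), 0 where there is no reading.
- eyes.calibration(name): a dict with "vertical_fov" (degrees; the focal length in pixels is half the picture's height over the tangent of half this angle, whatever the lens; pixels are square), "cx", "cy" (the principal point, pixels), "pose" (4x4, takes a point from camera to world coordinates). Camera axes: x right, y down, z forward; pixel columns grow to the right and rows downward; lengths in m; the calibration is good to about 2 mm. A picture is of the moment at which its call begins. calibration takes no time and is no camera call.
- env.finish_job(): hands the job in; it is judged then, once.
The state is a dict: "t": time; "qpos": joint angles; "qd": joint speeds; "joint_torque": joint torques, N m; "ee_pos": TCP position; "orientation": TCP orientation; "force": force on the tool from outside, world axes, zero at the start; "moment": the same for the moment, N m; "grip_width": opening from 0.0 (shut) to 1.0 (fully open); "finger_force": force on a finger pad.
Only numpy, scipy, OpenCV 4.12 (cv2) and the standard library are available. Lean on these libraries where they do the work, as an engineer would, in place of code of your own. Each camera call takes 0.05 s, during which the arm holds its last target. There are 200 camera calls.

## Task

Mix the paint pot that is clipped into the square holder: lift the dust cap off the paint mixer by its knob and set it down upright on the bare counter, then pick up the holder, turn it until its socket lines up with the ribs of the mixer's drive and slide it fully home on the drive's shoulder. The mixer runs only while the drive is pressed, so press the holder straight down until the drive reaches its stop and finish like that, still holding the holder and keeping the drive pressed; leave the other things on the counter where they are.

Things in the scene. Friction and masses are not known exactly. Their poses are not given: they have to be found in the camera images.
- mixer: Touch-to-run paint mixer: a heavy grey bench unit fixed to the counter, 158 x 128 mm on plan, flat deck 66 mm above the counter, black sloping control panel on its front (-x). Origin on the counter under the centre of its footprint; x points to its back, z up. The drive stands upright in the deck at x = +18 mm, y = 0, hidden by the cap at the start.
- mixer_deck (a point): Point on the mixer's deck on the drive axis, 66 mm above the counter; the cap's rim rests on the deck round this point.
- dust_cap: Loose grey cap over the mixer's drive: an inverted cup 53 mm across, 34 mm tall, 4 mm walls, hollow to 29 mm (the drive in it stands 25 mm above the deck: lift straight up 30 mm), with a straight round knob on top, 18 mm across, from 34 to 60 mm above the rim. Origin at the centre of the rim (underside), z up. 60 g. There is bare counter for it between mixer and holder, at the mixer's right (-y).
- cap_knob (a point): Middle of the cap's knob, 50 mm above the rim.
- drive_seat (a point): Centre of the drive's round black shoulder (40 mm across, 9 mm above the deck when free), where the holder's underside comes to rest. An aluminium stub rises 16 mm from it: core 18 mm across, four ribs 6 mm wide, rounded on top, reaching 14 mm from the axis along this point's +-x and +-y: its yaw (modulo 90 degrees) is the ribs' yaw. z up. Moves with the drive.
- drive (a joint): Turn of the drive about its upright axis, rad, counterclockwise from above, relative to the mixer. It starts anywhere within +-0.75; the motor holds it with about 0.25 N m of friction and it stays where it is.
- touch (a joint): How far the whole drive is pushed down into the mixer: 0 m free, 0.006 m at its stop. A spring pushes back with 4 N at the start and 8.8 N at the stop; released, it springs up again. The holder's weight alone does not move it.
- pot_holder: Grey square block 40 x 40 mm, 44 mm tall, flat upright sides; a pot 30 mm across is clipped in for good and rises from its top to 68 mm. About 0.17 kg. Socket underneath, 19 mm deep, fits the drive's stub: bore 20 mm, four slots 8 mm wide reaching 15.5 mm from the axis, one towards the middle of each side (along +-x, +-y of this body; black marks show them). Origin: centre of the underside, z up.
- holder_socket (a point): Mouth of the holder's socket: the centre of its underside.
- holder_grip (a point): Point on the holder's axis 32 mm above its underside: a good height to grip a pair of its flat sides (40 mm across) from above, the pot between the fingers.
- spare_pot_a: Loose hobby paint pot, 30 mm across, 46 mm tall, not in a holder; a bystander. Origin at the centre of its underside.
- spare_pot_b: Second loose hobby paint pot, the same size; a bystander. Origin at the centre of its underside.
- dice_tin: Round printed tin, 68 mm across, 46 mm tall; a bystander. Origin at the centre of its underside.
- note_pad: Pad of order slips, 78 x 104 x 12 mm; a bystander. Origin at the centre of its underside.
- tape_roll: Roll of packing tape, 58 mm across, 24 mm tall; a bystander. Origin at the centre of its underside.
- timer: Sand timer, 36 mm across, 85 mm tall; a bystander. Origin at the centre of its underside.
- travel_game: Small game box, 116 x 60 x 68 mm; a bystander. Origin at the centre of its underside.
- scissors: Office scissors lying flat, 173 x 109 x 8 mm; a bystander. Origin at the centre of the underside.

How it is judged (in metres and radians):
On the way, in this order (a step that is already met when the one before it is completed fails the run):
1. the cap is lifted off the mixer in the fingers (height (world z) of dust_cap above 0.092 m and contact force between the fingers and dust_cap above 0.5 N and contact force between dust_cap and mixer below 0.05 N), for 0.1 s.
2. the cap stands upright on the counter, let go (height (world z) of dust_cap below 0.006 m and angle between dust_cap's own z axis and vertical below 0.1 rad and contact force between dust_cap and mixer below 0.05 N and contact force between the fingers and dust_cap below 0.05 N and linear speed of dust_cap below 0.02 m/s), for 0.1 s.
3. the holder is lifted off the counter in the fingers (height (world z) of pot_holder above 0.03 m and contact force between the fingers and pot_holder above 0.5 N and contact force between pot_holder and mixer below 0.05 N), for 0.1 s.
4. the holder is meshed and fully home on the drive (z of holder_socket in the frame of drive_seat below 0.0025 m and horizontal distance between holder_socket and drive_seat below 0.003 m and angle between pot_holder's own z axis and vertical below 0.08 rad and (angle between the x axis of pot_holder and the x axis of drive_seat, either way round below 0.15 rad or angle between the x axis of pot_holder and the y axis of drive_seat, either way round below 0.15 rad)), for 0.1 s.
At the end, for the whole second after the job is handed in: The cap stands upright on the counter. The holder's underside is within 2.5 mm of the drive's shoulder and 3 mm of its axis, upright, splines meshed; the fingers are on the holder and keep the drive pressed by more than 4.5 mm of its 6 mm, with more than 5 N (all of step 4 and height (world z) of dust_cap below 0.006 m and angle between dust_cap's own z axis and vertical below 0.1 rad and contact force between dust_cap and mixer below 0.05 N and linear speed of each of dust_cap, pot_holder below 0.02 m/s and value of joint touch above 0.0045 m and contact force between the fingers and pot_holder above 1 N and contact force between pot_holder and mixer above 5 N); the arm keeps its last pose, push and grip.
It fails at once if a bystander is moved by more than 25 mm (distance of any of spare_pot_a, spare_pot_b, dice_tin, note_pad, tape_roll, timer, travel_game, scissors from where it was at the start of the episode above 0.025 m).
It also fails if it takes over 61 s, if anything falls off the work surface, if the arm or the gripper's body presses on something with over 40 N, if the wrist force passes 120 N, or if a joint passes its speed limit or range.

## Working session

There is one attempt and no reset: what is moved stays moved. The work goes in short steps, Python scripts to look and compute and a tool call to move; the robot and the scene stay as the last step left them, time stands still between calls to the robot, and variables do not carry over. Pictures are saved under pics/ and viewed, at most 10 in all, crops included, and the job is handed in when it is done.

```bash
ls; mkdir -p pics; cat > h.py <<'E'
import numpy as np, cv2
from rig import env, eyes
def grab(n,save=None):
    im,d=eyes.grab_frame(n); 
    if save: cv2.imwrite('pics/'+save+'.png',im); np.savez('pics/'+save,im=im,d=d)
    return im,d
def K(n):
    c=eyes.calibration(n); f=210/np.tan(np.radians(c['vertical_fov'])/2)
    return f,c['cx'],c['cy'],np.array(c['pose'])
def cloud(n,d):
    f,cx,cy,T=K(n); v,u=np.mgrid[:420,:560]
    P=np.stack([(u-cx)/f*d,(v-cy)/f*d,d],-1)
    return P@T[:3,:3].T+T[:3,3]
def onplane(n,u,v,z):
    f,cx,cy,T=K(n); r=T[:3,:3]@np.array([(u-cx)/f,(v-cy)/f,1]); return T[:3,3]+r*(z-T[2,3])/r[2]
E
python3 - <<'E'
from h import *
np.set_printoptions(precision=4,suppress=True)
a,_=grab('scene','s0');b,_=grab('top','t0')
for n in('scene','top'):print(n,K(n), eyes.calibration(n))
s=env.get_state();print({k:s[k] for k in('t','ee_pos','orientation','force','grip_width')})
E
```

```text
pics
rig.py
scene (np.float64(411.1468266421301), 277.89959862624926, 211.40840306005234, array([[ 0.7332, -0.3936,  0.5546,  0.0537],
       [-0.6798, -0.4461,  0.5821, -0.5935],
       [ 0.0183, -0.8038, -0.5946,  0.6285],
       [ 0.    ,  0.    ,  0.    ,  1.    ]])) {'vertical_fov': 54.11284022398992, 'cx': 277.89959862624926, 'cy': 211.40840306005234, 'pose': array([[ 0.7332, -0.3936,  0.5546,  0.0537],
       [-0.6798, -0.4461,  0.5821, -0.5935],
       [ 0.0183, -0.8038, -0.5946,  0.6285],
       [ 0.    ,  0.    ,  0.    ,  1.    ]])}
top (np.float64(450.153911733691), 280.5781119775405, 212.36817953731085, array([[ 0.0112, -0.9848,  0.1734,  0.34  ],
       [-0.9997, -0.0146, -0.0184, -0.0415],
       [ 0.0207, -0.1731, -0.9847,  1.4432],
       [ 0.    ,  0.    ,  0.    ,  1.    ]])) {'vertical_fov': 50.01877184271176, 'cx': 280.5781119775405, 'cy': 212.36817953731085, 'pose': array([[ 0.0112, -0.9848,  0.1734,  0.34  ],
       [-0.9997, -0.0146, -0.0184, -0.0415],
       [ 0.0207, -0.1731, -0.9847,  1.4432],
       [ 0.    ,  0.    ,  0.    ,  1.    ]])}
{'t': 0.1, 'ee_pos': array([0.172 , 0.5746, 0.2296]), 'orientation': array([[-0.958 ,  0.2867, -0.0006],
       [ 0.2867,  0.958 , -0.0016],
       [ 0.0001, -0.0017, -1.    ]]), 'force': array([0.4326, 0.1499, 0.8286]), 'grip_width': 1.0013511894008693}
```

View pics/s0.png

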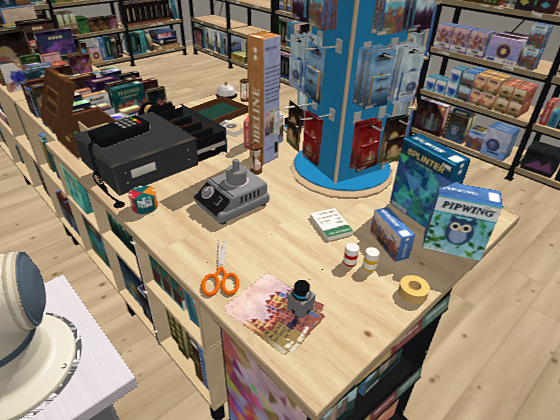

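View pics/t0.png

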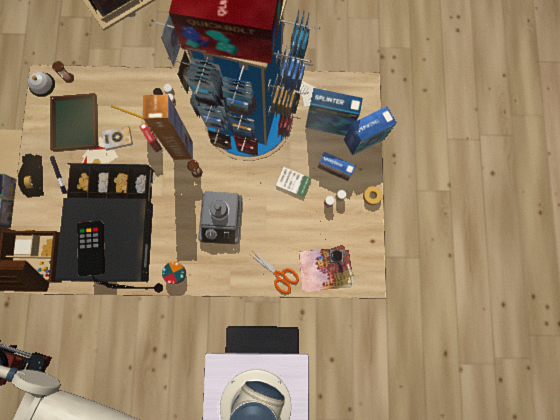

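The scene view shows the mixer at about (232,195) with the cap knob at (236,165), and the holder with its black-lidded pot at (302,298). In the top view the knob is at (221,205) and the holder at (337,256). The book display stands beyond the mixer.

```bash
python3 - <<'E'
from h import *
np.set_printoptions(precision=4,suppress=True)
for n,s in(('scene','s0'),('top','t0')):
    z=np.load(f'pics/{s}.npz'); P=cloud(n,z['d']); X,Y,Z=P[...,0],P[...,1],P[...,2]
    print(n,'valid',(z['d']>0).mean())
    wins=dict(mixer=(slice(150,230),slice(185,280)),holder=(slice(275,325),slice(285,325))) if n=='scene' else dict(mixer=(slice(185,250),slice(195,250)),holder=(slice(240,275),slice(322,356)))
    for k,w in wins.items():
        p=P[w].reshape(-1,3); c=z['im'][w].reshape(-1,3)
        h,e=np.histogram(p[:,2],np.arange(-.01,.15,.005)); print(k,[(round(a,3),b) for a,b in zip(e,h) if b])
        for lo,hi in ((.118,.14),(.095,.106),(.061,.071)) if k=='mixer' else ((.06,.075),(.038,.05)):
            q=p[(p[:,2]>lo)&(p[:,2]<hi)]
            if len(q)>4: print(lo,hi,len(q),'mean',q.mean(0),'min',q.min(0),'max',q.max(0), 'rect',cv2.minAreaRect((q[:,:2]*1000).astype(np.float32)))
    # tall stuff
    m=(Z>.1)&(z['d']>0)&(X>.2)&(X<.75)&(Y>-.35)&(Y<.4)
    q=P[m]; H,xe,ye=np.histogram2d(q[:,0],q[:,1],[np.arange(.2,.8,.05),np.arange(-.35,.45,.05)])
    print(H.astype(int))
for n in('scene','top'):
    im=cv2.imread('pics/'+('s0' if n=='scene' else 't0')+'.png')
    crop=(im[150:230,180:290] if n=='scene' else im[185:255,190:260]); c2=(im[270:330,270:340] if n=='scene' else im[235:280,310:365])
    A=cv2.resize(crop,(400,300),interpolation=cv2.INTER_CUBIC);B=cv2.resize(c2,(400,300),interpolation=cv2.INTER_CUBIC)
    R=np.hstack([A,B]); O=R if n=='scene' else np.vstack([O,R])
cv2.imwrite('pics/z0.png',O)
E
```

```text
scene valid 0.9231930272108844
mixer [(np.float64(-0.005), np.int64(568)), (np.float64(0.0), np.int64(3330)), (np.float64(0.005), np.int64(89)), (np.float64(0.01), np.int64(164)), (np.float64(0.015), np.int64(212)), (np.float64(0.02), np.int64(216)), (np.float64(0.025), np.int64(206)), (np.float64(0.03), np.int64(293)), (np.float64(0.035), np.int64(320)), (np.float64(0.04), np.int64(213)), (np.float64(0.045), np.int64(185)), (np.float64(0.05), np.int64(202)), (np.float64(0.055), np.int64(236)), (np.float64(0.06), np.int64(219)), (np.float64(0.065), np.int64(677)), (np.float64(0.07), np.int64(58)), (np.float64(0.075), np.int64(39)), (np.float64(0.08), np.int64(35)), (np.float64(0.085), np.int64(39)), (np.float64(0.09), np.int64(33)), (np.float64(0.095), np.int64(49)), (np.float64(0.1), np.int64(123)), (np.float64(0.105), np.int64(14)), (np.float64(0.11), np.int64(11)), (np.float64(0.115), np.int64(11)), (np.float64(0.12), np.int64(15)), (np.float64(0.125), np.int64(20))]
0.118 0.14 38 mean [0.5849 0.121  0.1244] min [0.578  0.1143 0.1187] max [0.5934 0.1319 0.1284] rect ((587.35595703
[... 4758 characters left out ...]
.2223  0.0496] rect ((451.3771667480469, -241.89889526367188), (37.647701263427734, 39.29764175415039), 0.6086878180503845)
[[ 0  0  0  0  0  0  0  0  0  0  0  0  0  0  0]
 [ 0  0  0  0  0  0  0  0  0  0  0  0  0  0  0]
 [ 0  0  0  0  0  0  0  0  0  0  0  0  0  0  0]
 [ 0  0  0  0  0  0  0  0  0  0  0  0  0  0  2]
 [ 0  0  0  0  0  0  0  0  0  0  0  0  0  0  0]
 [ 0  0  0  0  0  0  0  0  0  0  0  0  0  0  0]
 [ 0  0  0  0  0  0  0  0  0  0  0  0  0  0  3]
 [ 0  0  0  0  0  0  0  0  1 97  0  0  0  0  0]
 [ 0  0  0  0  0  0  0  0  0 17  0  0  0  0  0]
 [ 0  0  0  0  0  0  0  0  0  0  0  0  0  0  0]
 [ 0  0  0  0  0  0  0 59  2  3  0  0  0  0  0]
 [ 0  0  0  0  0  0  0  0  0  0  0  0  0  0  0]]
```

View pics/z0.png

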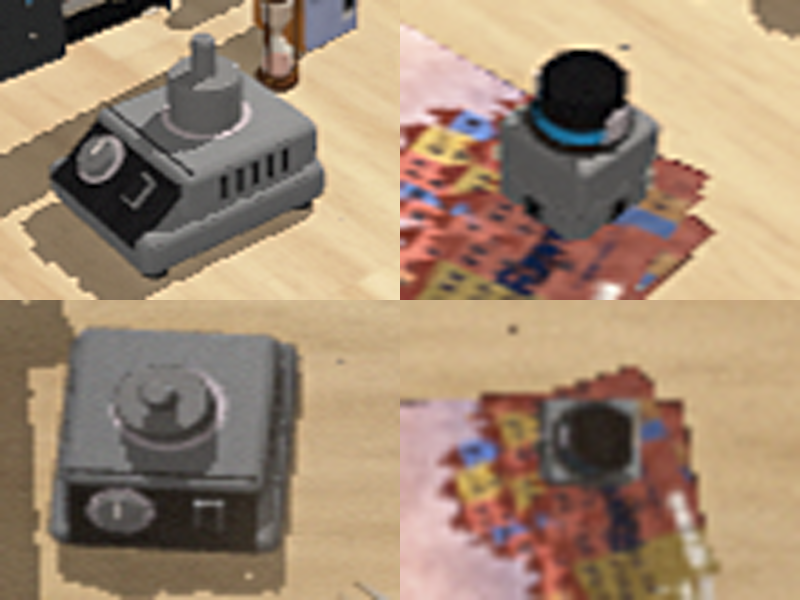

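Both views agree: knob at (0.587, 0.123) with its top at 0.126, and the holder at (0.452, -0.242) with its top at 0.044 and yaw of about 1°. Both match the given sizes.

```bash
cat >> h.py <<'E'
np.set_printoptions(precision=4,suppress=True)
def togo(x,y,z,yaw):   # yaw of tool x axis in world, deg
    s=env.get_state(); R=np.array(s['orientation']); p=np.array(s['ee_pos'])
    c,sn=np.cos(np.radians(yaw)),np.sin(np.radians(yaw))
    G=np.array([[c,sn,0],[sn,-c,0],[0,0,-1]])
    from scipy.spatial.transform import Rotation as Ro
    print('t',round(s['t'],2),'p',p,'yaw',round(np.degrees(np.arctan2(R[1,0],R[0,0])),2),'F',np.round(s['force'],1),'w',round(s['grip_width'],3),'q6',round(s['qpos'][5],1))
    print('shift',R.T@(np.array([x,y,z])-p),'rot',Ro.from_matrix(R.T@G).as_rotvec(degrees=True))
E
python3 - <<'E'
from h import *
z=np.load('pics/t0.npz');P=cloud('top',z['d']).reshape(-1,3)
a=np.array([.172,.575]);b=np.array([.587,.123])
u=(b-a)/np.linalg.norm(b-a);r=P[:,:2]-a;t=r@u;n=abs(r@[-u[1],u[0]])
for lo in np.arange(0,.7,.1):
    m=(t>lo-.1)&(t<lo+.1)&(n<.12);print(round(lo,1),np.percentile(P[m,2],99.5) if m.any() else None)
m=(P[:,0]>.2)&(P[:,0]<.68)&(P[:,1]>-.4)&(P[:,1]<.06)&(P[:,2]>.012)
q=P[m];print('obst>12mm max z',q[:,2].max())
for c in((.52,-.01),(.54,-.02),(.52,-.03)):
    d=np.hypot(P[:,0]-c[0],P[:,1]-c[1]); im=z['im'].reshape(-1,3)[d<.045]; print(c,'maxz',P[d<.045,2].max(),'colour std',im.std(0),'nearest>15mm',d[P[:,2]>.015].min())
togo(.587,.123,.19,180)
E
```

```text
0.0 0.5544734542886554
0.1 0.572821811186787
0.2 0.572633824335371
0.3 0.12965318427010758
0.4 0.0970950530146128
0.5 0.0984229638390987
0.6 0.12178061250457572
obst>12mm max z 1.4432039869963484
(0.52, -0.01) maxz 0.009186806377706302 colour std [5.3225 5.0297 4.3464] nearest>15mm 0.07285582913439351
(0.54, -0.02) maxz 0.009186806377706302 colour std [6.0226 5.7626 5.0502] nearest>15mm 0.08215900089770117
(0.52, -0.03) maxz 0.009186806377706302 colour std [5.6347 5.3791 4.6045] nearest>15mm 0.09285042155514973
t 0.1 p [0.172  0.5746 0.2296] yaw 163.34 F [0.4 0.1 0.8] w 1.001 q6 -3.2
shift [-0.5271 -0.3135  0.0401] rot [ -0.0964  -0.0195 -16.6633]
```

The rows are not in the units I measure in: shifts go in shares of 0.8 m and turns go in shares of 120 degrees. I convert before sending: -0.39 m / 0.8 = -0.4875, -0.02 m / 0.8 = -0.025, -16.7 degrees / 120 = -0.1392.

Request:
jog_arm:
  motion:
    - [-0.0375,-0.025,0,0,0,-0.0167]
    - [-0.0875,-0.05,0,0,0,-0.0333]
    - [-0.1375,-0.0813,0,0,0,-0.05]
    - [-0.1875,-0.1125,0,0,0,-0.0667]
    - [-0.2375,-0.1413,0,0,0,-0.0833]
    - [-0.2875,-0.1713,0,0,0,-0.1]
    - [-0.3375,-0.2,0,0,0,-0.1167]
    - [-0.3875,-0.2313,0,0,0,-0.1333]
    - [-0.4375,-0.2625,0.0125,0,0,-0.1392]
    - [-0.4875,-0.29,0.025,0,0,-0.1392]
  jaw: 0.5

```text
t: 1.1
ee_pos: [0.4802, 0.239, 0.2105]
orientation: [[-1.0, -0.001, 0.001], [-0.001, 1.0, 0.0], [-0.001, 0.0, -1.0]]
force: [0.2, -0.2, -0.4]
grip_width: 0.503
finger_force: 0.0
```

```bash
python3 -c "
from h import *
togo(.587,.123,.17,180)"
```

```text
t 1.1 p [0.4802 0.239  0.2105] yaw -179.95 F [ 0.2 -0.2 -0.4] w 0.503 q6 -67.2
shift [-0.1067 -0.1161  0.0405] rot [0.0152 0.0305 0.0467]
```

Converted, -0.116 m / 0.8 = -0.145, -0.107 m / 0.8 = -0.1338.

Request:
jog_arm:
  motion:
    - [-0.0375,-0.0413,0.0125,0,0,0]
    - [-0.0813,-0.0875,0.025,0,0,0]
    - [-0.125,-0.1338,0.0375,0,0,0]
    - [-0.1338,-0.145,0.05,0,0,0]
    - [-0.1338,-0.145,0.05,0,0,0]

```text
t: 1.6
ee_pos: [0.586, 0.1229, 0.1675]
orientation: [[-1.0, 0.003, -0.005], [0.003, 1.0, -0.001], [0.005, -0.001, -1.0]]
force: [-1.4, 0.0, 0.0]
grip_width: 0.501
finger_force: 0.0
```

```bash
python3 -c "
from h import *
togo(.587,.123,.111,180)"
```

```text
t 1.6 p [0.586  0.1229 0.1675] yaw 179.85 F [-1.4  0.   0. ] w 0.501 q6 -81.3
shift [-0.0012  0.0001  0.0565] rot [-0.0466 -0.2849 -0.1514]
```

Converted, 0.057 m / 0.8 = 0.0713, 0.04 m / 0.8 = 0.05.

Request:
jog_arm:
  motion:
    - [0,0,0.025,0,0,0]
    - [0,0,0.05,0,0,0]
    - [0,0,0.0713,0,0,0]
    - [0,0,0.0713,0,0,0]
    - [0,0,0.0713,0,0,0]

```text
t: 2.1
ee_pos: [0.5857, 0.1257, 0.114]
orientation: [[-1.0, -0.002, -0.0], [-0.002, 1.0, 0.0], [0.0, 0.0, -1.0]]
force: [-0.3, -0.4, -0.0]
grip_width: 0.502
finger_force: 0.0
```

Request:
jog_arm:
  motion:
    - [0,0,0,0,0,0]
    - [0,0,0,0,0,0]
    - [0,0,0,0,0,0]
    - [0,0,0,0,0,0]
    - [0,0,0,0,0,0]
  jaw: 0
  grip_force: 20

```text
t: 2.6
ee_pos: [0.5865, 0.1247, 0.1142]
orientation: [[-1.0, -0.0, 0.001], [-0.0, 1.0, -0.0], [-0.001, -0.0, -1.0]]
force: [0.1, -1.0, 1.5]
grip_width: 0.2
finger_force: 19.9
```

Converted, -0.07 m / 0.8 = -0.0875, -0.06 m / 0.8 = -0.075.

Request:
jog_arm:
  motion:
    - [0,0,-0.025,0,0,0]
    - [0,0,-0.05,0,0,0]
    - [0,0,-0.075,0,0,0]
    - [0,0,-0.0875,0,0,0]
    - [0,0,-0.0875,0,0,0]

```text
t: 3.1
ee_pos: [0.5869, 0.1249, 0.1854]
orientation: [[-1.0, -0.001, 0.003], [-0.001, 1.0, 0.001], [-0.003, 0.001, -1.0]]
force: [-0.0, 0.2, -0.8]
grip_width: 0.201
finger_force: 19.9
```

```bash
python3 -c "
from h import *
togo(.53,-.02,.1,180)"
```

```text
t 3.1 p [0.5869 0.1249 0.1854] yaw -179.96 F [-0.   0.2 -0.8] w 0.201 q6 -81.3
shift [ 0.0573 -0.1449  0.0851] rot [0.0299 0.1698 0.0364]
```

Converted, -0.145 m / 0.8 = -0.1813, 0.057 m / 0.8 = 0.0713.

Request:
jog_arm:
  motion:
    - [0.0188,-0.0438,0,0,0,0]
    - [0.0375,-0.0938,0,0,0,0]
    - [0.0563,-0.1438,0,0,0,0]
    - [0.0713,-0.1813,0,0,0,0]
    - [0.0713,-0.1813,0.05,0,0,0]
    - [0.0713,-0.1813,0.1,0,0,0]
    - [0.0713,-0.1813,0.1375,0,0,0]
    - [0.0713,-0.1813,0.1563,0,0,0]
    - [0.0713,-0.1813,0.1563,0,0,0]
    - [0.0713,-0.1813,0.1563,0,0,0]

```text
t: 4.1
ee_pos: [0.5297, -0.0202, 0.0595]
orientation: [[-1.0, -0.001, 0.001], [-0.001, 1.0, -0.0], [-0.001, -0.0, -1.0]]
force: [-0.0, -0.5, -0.2]
grip_width: 0.2
finger_force: 19.9
```

```bash
python3 -c "
from h import *
togo(.53,-.02,.048,180)"
```

```text
t 4.1 p [ 0.5297 -0.0202  0.0595] yaw -179.95 F [-0.  -0.5 -0.2] w 0.2 q6 -95.9
shift [-0.0003  0.0002  0.0115] rot [-0.0042  0.042   0.0483]
```

Converted, 0.012 m / 0.8 = 0.015, 0.01 m / 0.8 = 0.0125.

Request:
jog_arm:
  motion:
    - [0,0,0.0075,0,0,0]
    - [0,0,0.0125,0,0,0]
    - [0,0,0.015,0,0,0]
    - [0,0,0.015,0,0,0]
    - [0,0,0.015,0,0,0]

```text
t: 4.6
ee_pos: [0.5301, -0.0205, 0.048]
orientation: [[-1.0, -0.001, 0.002], [-0.001, 1.0, -0.001], [-0.002, -0.001, -1.0]]
force: [-1.4, -1.4, 5.5]
grip_width: 0.204
finger_force: 20.0
```

Converted, -0.15 m / 0.8 = -0.1875, -0.13 m / 0.8 = -0.1625.

Request:
jog_arm:
  motion:
    - [0,0,0,0,0,0]
    - [0,0,0,0,0,0]
    - [0,0,0,0,0,0]
    - [0,0,0,0,0,0]
    - [0,0,-0.025,0,0,0]
    - [0,0,-0.0625,0,0,0]
    - [0,0,-0.1125,0,0,0]
    - [0,0,-0.1625,0,0,0]
    - [0.0125,-0.05,-0.1875,0,0,0]
    - [0.0375,-0.1125,-0.1875,0,0,0]
  jaw: 0.6

```text
t: 5.6
ee_pos: [0.5024, -0.1067, 0.2009]
orientation: [[-1.0, -0.005, 0.007], [-0.005, 1.0, -0.002], [-0.007, -0.002, -1.0]]
force: [0.2, -0.8, 1.0]
grip_width: 0.601
finger_force: 0.0
```

```bash
python3 - <<'E'
from h import *
grab('scene','s1');grab('top','t1')
z=np.load('pics/s1.npz')['im'];t=np.load('pics/t1.npz')['im']
f=lambda a:cv2.resize(a,(400,300),interpolation=cv2.INTER_CUBIC)
cv2.imwrite('pics/z1.png',np.vstack([np.hstack([f(z[155:215,200:280]),f(t[190:235,195:255])]),np.hstack([f(z[170:290,200:360]),f(t[160:280,200:360])])]))
for n in('scene','top'):
    Z=np.load(f'pics/{n[0]}1.npz');p=cloud(n,Z['d']).reshape(-1,3)
    m=(np.hypot(p[:,0]-.587,p[:,1]-.123)<.035)&(p[:,2]>.07);q=p[m];print(n,len(q),q[q[:,2]>.084].mean(0),q[:,2].max())
    m=(np.hypot(p[:,0]-.53,p[:,1]+.02)<.035)&(p[:,2]>.03)&(p[:,2]<.09);q=p[m];print('cap',len(q),q.min(0),q.max(0))
togo(.452,-.242,.1,180)
E
```

```text
scene 165 [0.5848 0.1217 0.0897] 0.09385118083342403
cap 294 [ 0.5046 -0.0471  0.0301] [0.5539 0.0032 0.0638]
top 171 [0.5866 0.1229 0.0898] 0.0957153022986712
cap 91 [ 0.5056 -0.0199  0.0302] [0.5535 0.0029 0.0648]
t 5.7 p [ 0.4997 -0.111   0.1977] yaw 179.72 F [0.4 0.9 0.3] w 0.602 q6 -106.0
shift [ 0.0472 -0.131   0.098 ] rot [-0.1477  0.0651 -0.2751]
```

View pics/z1.png

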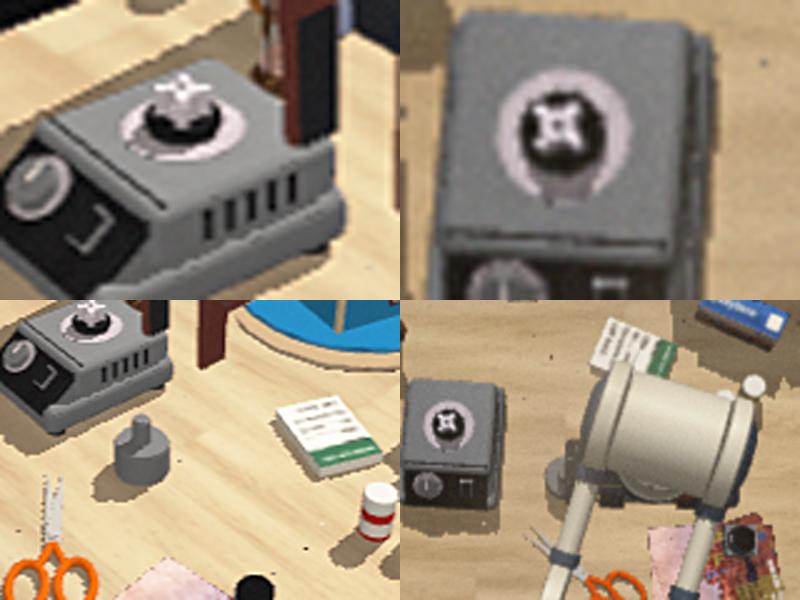

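The cap stands upright alone on the counter in the scene crop, at about (140,450). The drive's cross is visible at (180,100) in the scene crop and (560,125) in the top crop, on its black shoulder. Next I fit the rib yaw.

```bash
cat > ribs.py <<'E'
from h import *
def ribs(tag,N=6):
  for n in('scene','top'):
    im=np.mean([grab(n)[0].astype(np.float32).mean(2) for _ in range(N)],0)
    f,cx,cy,T=K(n); h=.00025; g=np.arange(-.026,.0261,h)
    X,Y=np.meshgrid(.587+g,.123+g,indexing='ij')
    Pw=np.stack([X,Y,np.full_like(X,.0905)],-1); c=(Pw-T[:3,3])@T[:3,:3]
    R=cv2.remap(im,(c[...,0]/c[...,2]*f+cx).astype(np.float32),(c[...,1]/c[...,2]*f+cy).astype(np.float32),cv2.INTER_CUBIC)
    R=np.clip(R,0,255).astype(np.float32); k=np.arange(-.0175,.01751,h); A,B=np.meshgrid(k,k,indexing='ij'); res=[]
    for y in np.arange(0,90,1.):
        a=np.radians(y); p=A*np.cos(a)+B*np.sin(a); q=-A*np.sin(a)+B*np.cos(a)
        M=((abs(p)<.003)&(abs(q)<.014))|((abs(q)<.003)&(abs(p)<.014))|(np.hypot(p,q)<.009)
        M=cv2.GaussianBlur(M.astype(np.float32),(0,0),.0012/h)
        S=cv2.matchTemplate(R,M,cv2.TM_CCOEFF_NORMED); _,v,_,l=cv2.minMaxLoc(S)
        res.append((v,y,.587+g[0]+l[1]*h+.0175,.123+g[0]+l[0]*h+.0175))
    r=np.array(res); b=r[r[:,0].argmax()]; print(n,tag,'best',b); print(r[::10,:2].ravel())
E
python3 -c "
from ribs import *
ribs('a')"
```

```text
scene a best [ 0.8679 50.      0.59    0.125 ]
[ 0.4803  0.      0.4824 10.      0.5348 20.      0.6462 30.      0.8004
 40.      0.8679 50.      0.7898 60.      0.6334 70.      0.5216 80.    ]
top a best [ 0.7143 49.      0.5867  0.1228]
[ 0.4217  0.      0.4216 10.      0.4644 20.      0.5532 30.      0.6655
 40.      0.714  50.      0.6557 60.      0.5453 70.      0.4622 80.    ]
```

Converted, -0.13 m / 0.8 = -0.1625, 0.047 m / 0.8 = 0.0588, -1 degrees / 120 = -0.0083.

Request:
jog_arm:
  motion:
    - [0.0188,-0.05,0.0125,0,0,-0.0042]
    - [0.0375,-0.1,0.0375,0,0,-0.0083]
    - [0.0588,-0.15,0.0625,0,0,-0.0083]
    - [0.0588,-0.1625,0.0875,0,0,-0.0083]
    - [0.0588,-0.1625,0.1063,0,0,-0.0083]
    - [0.0588,-0.1625,0.1063,0,0,-0.0083]
    - [0.0588,-0.1625,0.1063,0,0,-0.0083]
  jaw: 0.8

```text
t: 7.0
ee_pos: [0.4543, -0.2358, 0.112]
orientation: [[-1.0, -0.019, 0.0], [-0.019, 1.0, 0.0], [-0.0, 0.0, -1.0]]
force: [1.1, -0.8, -0.2]
grip_width: 0.799
finger_force: 0.0
```

```bash
python3 -c "
from h import *
togo(.452,-.2405,.021,181)"
```

```text
t 7.0 p [ 0.4543 -0.2358  0.112 ] yaw -178.89 F [ 1.1 -0.8 -0.2] w 0.799 q6 -122.4
shift [ 0.0024 -0.0047  0.091 ] rot [0.0167 0.0092 0.1133]
```

Converted, 0.01 m / 0.8 = 0.0125.

Request:
jog_arm:
  motion:
    - [0,0,0.0125,0,0,0]
    - [0,0,0.0125,0,0,0]
    - [0,0,0.0125,0,0,0]
    - [0,0,0.0125,0,0,0]

```text
t: 7.4
ee_pos: [0.4542, -0.2365, 0.1021]
orientation: [[-1.0, -0.019, 0.001], [-0.019, 1.0, -0.0], [-0.001, -0.0, -1.0]]
force: [-0.4, -0.8, 0.6]
grip_width: 0.798
finger_force: 0.0
```

```bash
python3 -c "
from h import *
togo(.452,-.2405,.021,181)"
```

```text
t 7.4 p [ 0.4542 -0.2365  0.1021] yaw -178.93 F [-0.4 -0.8  0.6] w 0.798 q6 -122.4
shift [ 0.0023 -0.0039  0.0811] rot [-0.0197  0.033   0.0674]
```

Converted, 0.081 m / 0.8 = 0.1013, 0.07 m / 0.8 = 0.0875.

Request:
jog_arm:
  motion:
    - [0.0025,-0.005,0.025,0,0,0]
    - [0.0025,-0.005,0.0563,0,0,0]
    - [0.0025,-0.005,0.0875,0,0,0]
    - [0.0025,-0.005,0.1013,0,0,0]
    - [0.0025,-0.005,0.1013,0,0,0]
    - [0.0025,-0.005,0.1013,0,0,0]

```text
t: 8.0
ee_pos: [0.4525, -0.241, 0.0217]
orientation: [[-1.0, -0.018, 0.001], [-0.018, 1.0, -0.001], [-0.001, -0.001, -1.0]]
force: [-0.4, 0.3, -0.2]
grip_width: 0.797
finger_force: 0.0
```

```bash
python3 -c "
from h import *
togo(.452,-.2405,.021,181)"
```

```text
t 8.0 p [ 0.4525 -0.241   0.0217] yaw -178.96 F [-0.4  0.3 -0.2] w 0.797 q6 -122.9
shift [0.0004 0.0005 0.0007] rot [-0.0339  0.0528  0.0427]
```

Request:
jog_arm:
  motion:
    - [0,0,0,0,0,0]
    - [0,0,0,0,0,0]
    - [0,0,0,0,0,0]
    - [0,0,0,0,0,0]
    - [0,0,0,0,0,0]
  jaw: 0
  grip_force: 40

```text
t: 8.5
ee_pos: [0.4522, -0.2411, 0.0212]
orientation: [[-1.0, -0.018, 0.001], [-0.018, 1.0, -0.001], [-0.001, -0.001, -1.0]]
force: [-0.2, -0.8, 1.8]
grip_width: 0.454
finger_force: 40.0
```

Request:
jog_arm:
  motion:
    - [0,0,-0.025,0,0,0]
    - [0,0,-0.0625,0,0,0]
    - [0,0,-0.1125,0,0,0]
    - [0,0,-0.1625,0,0,0]
    - [0,0,-0.2,0,0,0]
    - [0,0,-0.2,0,0,0]

```text
t: 9.1
ee_pos: [0.4536, -0.2416, 0.1859]
orientation: [[-1.0, -0.018, 0.007], [-0.018, 1.0, -0.004], [-0.007, -0.004, -1.0]]
force: [0.3, 0.4, -1.5]
grip_width: 0.451
finger_force: 40.0
```

```bash
python3 -c "
from h import *
togo(.588,.125,.15,139.5)"
```

```text
t 9.1 p [ 0.4536 -0.2416  0.1859] yaw -178.95 F [ 0.3  0.4 -1.5] w 0.451 q6 -122.9
shift [-0.1408  0.3643  0.0353] rot [-0.0969  0.4857 41.5438]
```

Converted, 0.364 m / 0.8 = 0.455, -0.06 m / 0.8 = -0.075, 41.5 degrees / 120 = 0.3458.

Request:
jog_arm:
  motion:
    - [-0.0188,0.0463,0,0,0,0.0333]
    - [-0.0375,0.0913,0,0,0,0.0667]
    - [-0.0563,0.1375,0,0,0,0.1]
    - [-0.075,0.1875,0,0,0,0.1333]
    - [-0.0938,0.2375,0,0,0,0.1667]
    - [-0.1125,0.2875,0,0,0,0.2083]
    - [-0.1313,0.3375,0,0,0,0.25]
    - [-0.15,0.3875,0,0,0,0.2917]
    - [-0.1688,0.4313,0,0,0,0.325]
    - [-0.1763,0.455,0,0,0,0.3458]

```text
t: 10.1
ee_pos: [0.5861, 0.1287, 0.1776]
orientation: [[-0.761, 0.649, -0.004], [0.649, 0.761, 0.0], [0.003, -0.002, -1.0]]
force: [0.2, -0.8, -2.1]
grip_width: 0.456
finger_force: 40.0
```

Request:
jog_arm:
  motion:
    - [0,0,0,0,0,0]
    - [0,0,0,0,0,0]

```text
t: 10.3
ee_pos: [0.5857, 0.1257, 0.1785]
orientation: [[-0.762, 0.648, -0.003], [0.648, 0.762, -0.001], [0.002, -0.003, -1.0]]
force: [0.5, -0.8, -0.3]
grip_width: 0.454
finger_force: 40.0
```

```bash
python3 -c "
from h import *
togo(.588,.125,.15,139.5)"
```

```text
t 10.3 p [0.5857 0.1257 0.1785] yaw 139.63 F [ 0.5 -0.8 -0.3] w 0.454 q6 -40.8
shift [-0.0023  0.0011  0.0285] rot [-0.1579 -0.1001  0.1344]
```

Converted, 0.052 m / 0.8 = 0.065, 0.04 m / 0.8 = 0.05.

Request:
jog_arm:
  motion:
    - [-0.0025,0.0013,0.025,0,0,0]
    - [-0.0025,0.0013,0.05,0,0,0]
    - [-0.0025,0.0013,0.065,0,0,0]
    - [-0.0025,0.0013,0.065,0,0,0]
    - [-0.0025,0.0013,0.065,0,0,0]

```text
t: 10.8
ee_pos: [0.5884, 0.1246, 0.1289]
orientation: [[-0.76, 0.649, -0.0], [0.649, 0.76, -0.0], [-0.0, -0.0, -1.0]]
force: [0.7, 0.6, -1.4]
grip_width: 0.453
finger_force: 40.0
```

```bash
python3 - <<'E'
from h import *
togo(.588,.125,.096,139.5)
grab('scene','s2');grab('top','t2')
z=np.load('pics/s2.npz')['im'];t=np.load('pics/t2.npz')['im']
f=lambda a:cv2.resize(a,(400,300),interpolation=cv2.INTER_CUBIC)
cv2.imwrite('pics/z2.png',np.hstack([f(z[130:205,190:290]),f(t[170:245,170:270])]))
E
```

```text
t 10.8 p [0.5884 0.1246 0.1289] yaw 139.5 F [ 0.7  0.6 -1.4] w 0.453 q6 -40.8
shift [0.0006 0.     0.0329] rot [-0.0073  0.0023  0.0045]
```

View pics/z2.png

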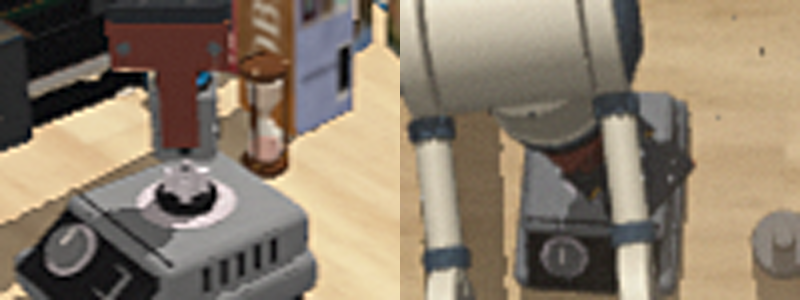

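The holder hovers 16 mm above the stub in the scene crop: block at x 152–217, stub at about 187. So it is aligned to about 1 mm. I lower it gently now.

Converted, 0.021 m / 0.8 = 0.0263, 0.019 m / 0.8 = 0.0238.

Request:
jog_arm:
  motion:
    - [0,0,0.0075,0,0,0]
    - [0,0,0.0138,0,0,0]
    - [0,0,0.0175,0,0,0]
    - [0,0,0.0213,0,0,0]
    - [0,0,0.0238,0,0,0]
    - [0,0,0.0263,0,0,0]
    - [0,0,0.0263,0,0,0]

```text
t: 11.6
ee_pos: [0.5882, 0.1249, 0.1073]
orientation: [[-0.761, 0.649, -0.001], [0.649, 0.761, -0.001], [0.0, -0.001, -1.0]]
force: [-0.7, -2.2, -2.6]
grip_width: 0.45
finger_force: 40.0
```

Converted, 0.011 m / 0.8 = 0.0138, 0.01 m / 0.8 = 0.0125.

Request:
jog_arm:
  motion:
    - [0,0,0.0038,0,0,0]
    - [0,0,0.0075,0,0,0]
    - [0,0,0.01,0,0,0]
    - [0,0,0.0125,0,0,0]
    - [0,0,0.0138,0,0,0]
    - [0,0,0.0138,0,0,0]
    - [0,0,0.0138,0,0,0]

```text
t: 12.3
ee_pos: [0.5882, 0.1249, 0.0966]
orientation: [[-0.761, 0.649, -0.001], [0.649, 0.761, -0.001], [0.0, -0.001, -1.0]]
force: [-4.0, -3.3, 2.4]
grip_width: 0.454
finger_force: 40.0
```

Converted, 0.002 m / 0.8 = 0.0025, -0.0006 m / 0.8 = -0.0008.

Request:
jog_arm:
  motion:
    - [0,-0.0008,0.0013,0,0,0]
    - [0,-0.0008,0.0025,0,0,0]
    - [0,-0.0008,0.0025,0,0,0]
    - [0,-0.0008,0.0025,0,0,0]

```text
t: 12.7
ee_pos: [0.5882, 0.1248, 0.0947]
orientation: [[-0.761, 0.649, 0.0], [0.649, 0.761, 0.0], [-0.0, 0.0, -1.0]]
force: [-2.9, -2.2, 2.6]
grip_width: 0.456
finger_force: 40.0
```

Request:
jog_arm:
  motion:
    - [0,0,0.0025,0,0,0]
    - [0,0,0.005,0,0,0]
    - [0,0,0.0063,0,0,0]
    - [0,0,0.0063,0,0,0]
    - [0,0,0.0063,0,0,0]

```text
t: 13.2
ee_pos: [0.5882, 0.1248, 0.0902]
orientation: [[-0.761, 0.649, 0.001], [0.649, 0.761, 0.0], [-0.0, 0.0, -1.0]]
force: [-4.2, -3.0, 6.6]
grip_width: 0.452
finger_force: 40.0
```

Converted, 0.002 m / 0.8 = 0.0025, 0.001 m / 0.8 = 0.0013.

Request:
jog_arm:
  motion:
    - [0,-0.0005,0.0013,0,0,0]
    - [0,-0.0005,0.0025,0,0,0]
    - [0,-0.0005,0.0025,0,0,0]
    - [0,-0.0005,0.0025,0,0,0]

```text
t: 13.6
ee_pos: [0.5882, 0.1247, 0.09]
orientation: [[-0.761, 0.649, 0.002], [0.649, 0.761, 0.001], [-0.001, 0.002, -1.0]]
force: [-6.4, -2.1, 12.6]
grip_width: 0.453
finger_force: 40.0
```

Converted, 0.001 m / 0.8 = 0.0013.

Request:
jog_arm:
  motion:
    - [0,0,0.0013,0,0,0]
    - [0,0,0.0013,0,0,0]
    - [0,0,0.0013,0,0,0]
    - [0,0,0.0013,0,0,0]
    - [0,0,0.0013,0,0,0]
    - [0,0,0.0013,0,0,0]

```text
t: 14.2
ee_pos: [0.5883, 0.1248, 0.09]
orientation: [[-0.761, 0.649, 0.003], [0.649, 0.761, 0.001], [-0.002, 0.002, -1.0]]
force: [-9.6, -3.5, 15.9]
grip_width: 0.451
finger_force: 40.0
```

```bash
python3 - <<'E'
from h import *
a,d=grab('scene','s3');P=cloud('scene',d);p=P.reshape(-1,3)
m=(np.hypot(p[:,0]-.53,p[:,1]+.02)<.04)&(p[:,2]>.02)&(p[:,2]<.09);print('cap',p[m].min(0),p[m].max(0))
cv2.imwrite('pics/z3.png',cv2.resize(a[130:220,185:305],(800,600),interpolation=cv2.INTER_CUBIC))
E
```

```text
cap [ 0.5037 -0.0468  0.0202] [0.5539 0.0033 0.0622]
```

View pics/z3.png

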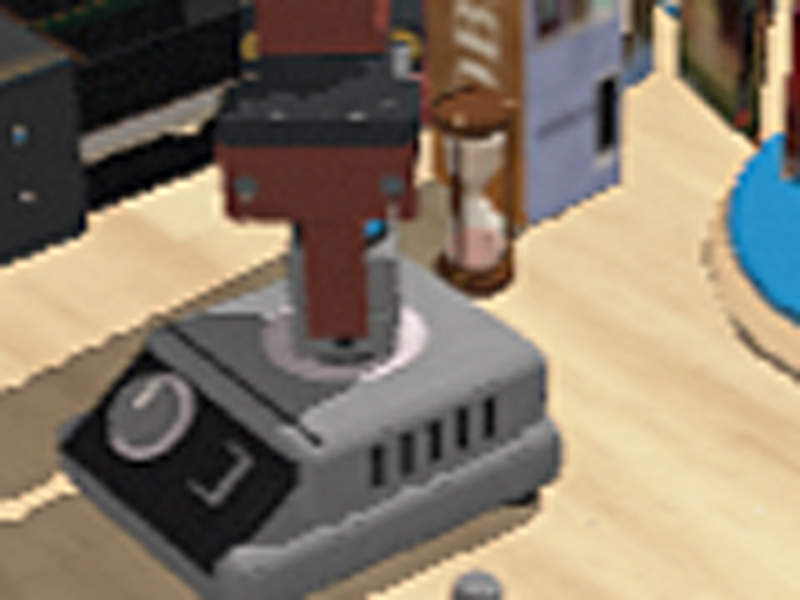

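The holder sits fully down on the shoulder at about (345,340), almost touching the deck. The cap knob is visible at (475,585), where I left it. The drive is at its stop with about 16 N of press, and the force and height are steady, so I hand in.

```bash
python3 -c "
from rig import env, eyes
print(env.finish_job())"
```

```text
the job is handed in; nothing more can be done
None
```

I handed the job in at about 14 s of the 61 s allowed: the cap stands upright on the counter, and the holder is meshed on the drive and held pressed to its stop at about 16 N; the hand-in returned no verdict.

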